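# Lock the open serving board

### The job

Two wooden serving boards lie on the counter, each made of two halves that a steel cam lever draws together; one is already locked, on the other the joint still stands open. Turn the lever of the open board a quarter turn clockwise, all the way, so that its halves are drawn tight together, then let go. Leave the lever of the locked board as it is.

Things in the scene. Friction and masses are not known exactly. Their poses are not given: they have to be found in the camera images.
- lever (a joint): steel cam lever of the open board, in rad, growing clockwise seen from above: 0 to 0.3 at the start (lies along the seam), 1.571 = a quarter turn (points away from the seam, over the fixed half), the hard stop. Stiff (friction 0.25 N m, about 5 N at the grip point); stays where it is left
- lever_grip (a point): point in the lever's bar, 55 mm from the axis, 47 mm above the worktop; x points out along the lever, z up; turns with the lever. The lever is a one-armed steel bar 14 mm wide and 20 mm high (38 to 58 mm above the worktop) that ends 78 mm from the axis; its round hub has a radius of 14 mm
- lever_axis (a point): point on the lever's axis on the open board, 47 mm above the worktop; fixed; z up, x along the seam (lever's direction at 0), y across it to the sliding half. Board: 140 mm along x, top 20 mm above the worktop; fixed half y -80 to +34 mm, sliding half 70 mm in y. A flat steel strap and the round cam disc (radius 24 mm) stand up to 31 mm above the worktop
- leaf (a joint): travel of the open board's sliding half towards the fixed half, in m: 0 = joint open by 14 mm, 0.014 = tight; equals 0.014 x lever / 1.571. Only the lever moves it; the fixed half is fast to the worktop
- other_lever (a joint): cam lever of the board that is already locked (same make and size), in rad, same sense: about 1.52 to 1.57 at the start; to be left so
- other_lever_axis (a point): point on the lever's turning axis on the locked board, 47 mm above the worktop; axes as for lever_axis

How it is judged:
At the end, for the whole second after the job is handed in: The open board's lever has been turned to at least 1.39 rad of its 1.571 rad quarter turn (within about 10 degrees), its halves are drawn together to within 1.7 mm, the lever is let go and at rest, and the locked board's lever still stands at more than 1.35 rad (value of joint lever above 1.39 rad and value of joint leaf above 0.0123 m and value of joint other_lever above 1.35 rad and velocity of joint lever between -0.05 and 0.05 rad/s); the robot touches nothing.
It fails at once if the lever of the locked board is turned back by more than about 10 degrees (value of joint other_lever below 1.34 rad).
It also fails if it takes over 35 s, if anything falls off the work surface, if the arm or the gripper's body presses on something with over 40 N, if the wrist force passes 120 N, or if a joint passes its speed limit or range.

### The arm

A 6-joint arm with a two-finger parallel gripper is mounted at the origin on a cart in front of the work surface, level with it; the furniture and walls round the work are solid. World frame = base frame: x ahead of the robot, y to its left, z up, the work surface at z = 0. Lengths are in m, angles in rad, forces in N, time in s.
With the tool pointing down it reaches from about 0.375 to 0.975 m from the base axis. Payload 3.8 kg.
Tool frame: the origin (TCP) lies on the centre line of the jaws, within the pads' length; the fingertips stand 19 mm ahead of it and the grasp point (between the pads) is the TCP; z points along the fingers, y is the line along which they close (so a half turn about z gives the same grasp; the last joint's range is limited). The gripper opens to 85 mm and grips with 20 to 120 N. Pads are 22 mm wide; open, the fingers measure 114 mm over their backs; the gripper's body (76 mm by 85 mm) begins 54 mm behind the grasp point. The pads swing forward as they close: fully open they stand 13 mm farther back than shut.
Start: joints at [1.112, 0.264, 1.604, -0, 1.274, -0.037], TCP at [0.276, 0.616, 0.25] pointing down, gripper open.
Joint ranges: [-2.63, 2.63], [-0.94, 2.18], [0.31, 2.57], [-1.31, 4.45], [0, 2.66], [-2.55, 2.55]. Speed limits (rad/s): [2.57, 2.57, 3.14, 3.14, 3.14, 3.14].

### API

Orientations are given as [roll, pitch, yaw] about the fixed x, y, z axes, in that order (R = Rz(yaw) Ry(pitch) Rx(roll)).
In Python, from plant import r gives the robot as it stands.
- The arm moves only by the tool move_arm, never from a script. Its argument "commands" is a list of rows, each a list of 3 entries, a list of its own where there are three numbers: the shift along the tool's x, y, z each as a share of 0.25 m, from -1 to 1, then the turn, a rotation vector about the tool's x, y, z each as a share of 2 rad, from -1 to 1, then the closure, from 0 (fully open) to 1 (shut). A call has 1 to 8 rows; each row is the pose to reach, as a shift and turn from the pose commanded when the call began, along the tool's axes at that moment; what a row does not reach only later rows make up. A row lasts 1/8 s, in which the tool goes at most 62.5 mm and 10.7 degrees, less where a joint would pass 70% of its speed; a pose out of reach is approached as far as the arm can. A call with a number of a shift or a turn outside -1 to 1 is refused whole. A call with a gripper value outside its range is refused whole. The fingers move at their own pace and stop on an object; the grip force is fixed at half the most. Time passes only in rows, so rows that repeat a pose let the fingers close. It gives the time, the measured TCP pose, the force, the opening and the grip force at its end, in the units of the state.
- r.get_obs(): the state, without advancing time (a new reading comes with each control period).
- r.grab_frame(name): name is "scene" or "top" or "wrist"; returns a dict with "frame" (480x640x3 uint8, red, green, blue), "vertical_fov" (degrees; the focal length in pixels is half the picture's height over the tangent of half this angle, whatever the lens; pixels are square), "cx", "cy" (the principal point, pixels), "dist" ([k1, k2, p1, p2, k3] as OpenCV has them; the pictures are not rectified), "R" (3x3) and "t" (3): a world point X has camera coordinates R X + t. Camera axes: x right, y down, z forward; pixel columns grow to the right and rows downward; lengths in m; the calibration is good to about 2 mm. A picture is of the moment at which its call begins. There is no depth.
- r.hand_in(): hands the job in; it is judged then, once.
The state is a dict: "time_s": time; "joint_pos": joint angles; "qvel": joint speeds; "effort": joint torques, N m; "ee_pos": TCP position; "tcp_rot": TCP orientation; "ft_force": force on the tool from outside, world axes, zero at the start; "ft_torque": the same for the moment, N m; "opening": finger opening in m; "grip_force": force on a finger pad.
Only numpy, scipy, OpenCV 4.12 (cv2) and the standard library are available. Lean on these libraries where they do the work, as an engineer would, in place of code of your own. Each camera call takes 0.05 s, during which the arm holds its last target. There are 200 camera calls.

## Working session

There is one attempt and no reset: what is moved stays moved. The work goes in short steps, Python scripts to look and compute and a tool call to move; the robot and the scene stay as the last step left them, time stands still between calls to the robot, and variables do not carry over. Pictures are saved under pics/ and viewed, at most 10 in all, crops included, and the job is handed in when it is done.

Besides the shell and the picture viewer there is one more tool, called after "Emit:" by a JSON object that holds its "fn" and its "kwargs". move_arm: Moves the arm, as the interface text tells. Its arguments: {"type":"object","properties":{"commands":{"type":"array"}},"required":["commands"]}

```bash
mkdir -p pics
cat > h.py <<'E'
import numpy as np,cv2,pickle
from plant import r
def grab(n,f):
    d=r.grab_frame(n); cv2.imwrite(f'pics/{f}.png',d['frame'][:,:,::-1]); pickle.dump(d,open(f'pics/{f}.pkl','wb')); return d
def K(d):
    f=240/np.tan(np.radians(d['vertical_fov'])/2); return np.array([[f,0,d['cx']],[0,f,d['cy']],[0,0,1.]])
def onplane(d,px,z):
    u=cv2.undistortPoints(np.array(px,float).reshape(-1,1,2),K(d),np.array(d['dist'])).reshape(-1,2)
    R=np.array(d['R']);t=np.array(d['t']);c=-R.T@t
    D=np.c_[u,np.ones(len(u))]@R
    return c+D*((z-c[2])/D[:,2])[:,None]
def load(f): return pickle.load(open(f'pics/{f}.pkl','rb'))
E
python3 - <<'E'
from h import *
for n in('top','scene'):
    d=grab(n,n+'0'); print(n,-np.array(d['R']).T@d['t'])
print(r.get_obs())
E
```

```text
top [ 0.40676439 -0.08539431  0.91750439]
scene [ 0.13182678 -0.67493559  0.7239645 ]
{'time_s': 0.1, 'joint_pos': array([ 1.11208064e+00,  2.64665903e-01,  1.60527689e+00,  2.65516917e-05,
        1.27370727e+00, -3.69237334e-02]), 'qvel': array([-0.00048434, -0.00421134, -0.00437463,  0.00270148, -0.00014571,
       -0.00041853]), 'effort': array([-5.26518634e-04, -5.16706359e+01, -3.68591738e+01, -6.99610678e-05,
        6.31294388e-03, -3.10815574e-05]), 'ee_pos': array([0.27606648, 0.61526082, 0.24907321]), 'tcp_rot': array([-3.13953758e+00, -1.01305069e-04,  2.71979279e+00]), 'ft_force': array([-0.08311662, -0.12304807, -0.16119951]), 'ft_torque': array([-0.05050785,  0.0347384 , -0.05380015]), 'grip_force': 0.0, 'opening': 0.08557279247946292}
```

View pics/top0.png

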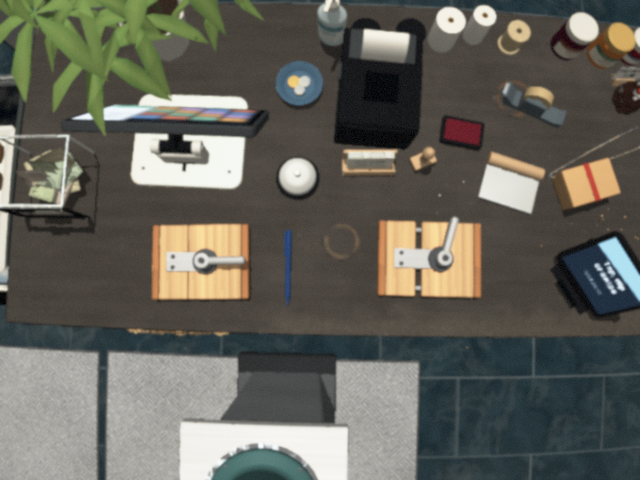

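View pics/scene0.png

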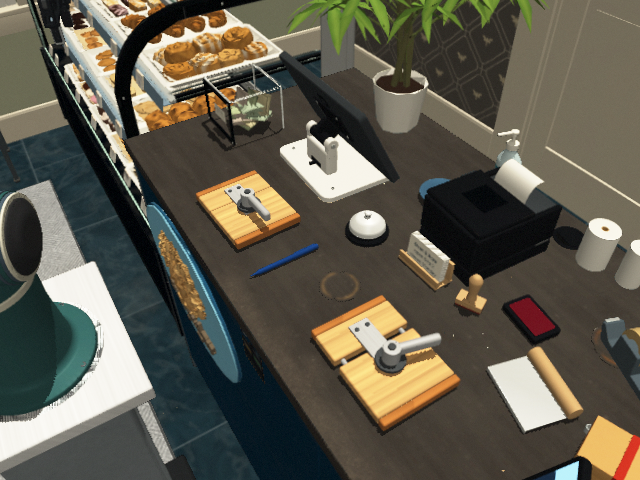

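The top view shows the open board on the right: gap at column 418, hub at about (440,259), lever tip at about (455,220). The lever points ahead and slightly right, and has to turn to image right (world -y). The left board, with its hub at (204,260), is the locked one.

Run:
```python
from h import *
d=load('top0'); 
p=onplane(d,[(440,259),(455,220)],.058); print(p, np.linalg.norm(p[1]-p[0]))
print('board corners',onplane(d,[(378,220),(480,222),(480,298),(378,297),(204,260)],.02))
cr=d['frame'][190:320,350:510]
cv2.imwrite('pics/crop.png',cv2.resize(cr[:,:,::-1],None,fx=4.5,fy=4.5,interpolation=cv2.INTER_CUBIC))
s=load('scene0')['frame'][285:435,300:480]
cv2.imwrite('pics/crop2.png',cv2.resize(s[:,:,::-1],None,fx=4,fy=4,interpolation=cv2.INTER_CUBIC))
```

```text
[[ 0.46340959 -0.3123124   0.058     ]
 [ 0.53470667 -0.34038664  0.058     ]] 0.07662529043645784
board corners [[ 0.53691873 -0.20484576  0.02      ]
 [ 0.53773313 -0.40035274  0.02      ]
 [ 0.39405408 -0.39903988  0.02      ]
 [ 0.39321876 -0.2061865   0.02      ]
 [ 0.45469381  0.11957591  0.02      ]]
```

View pics/crop.png

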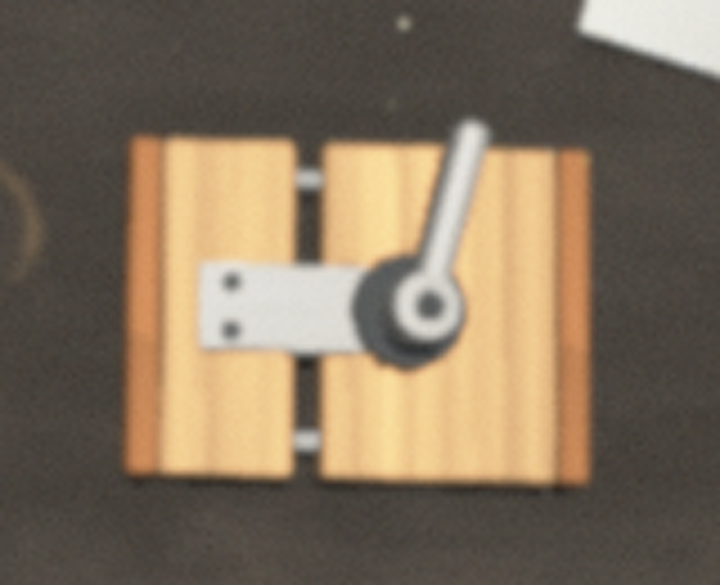

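View pics/crop2.png

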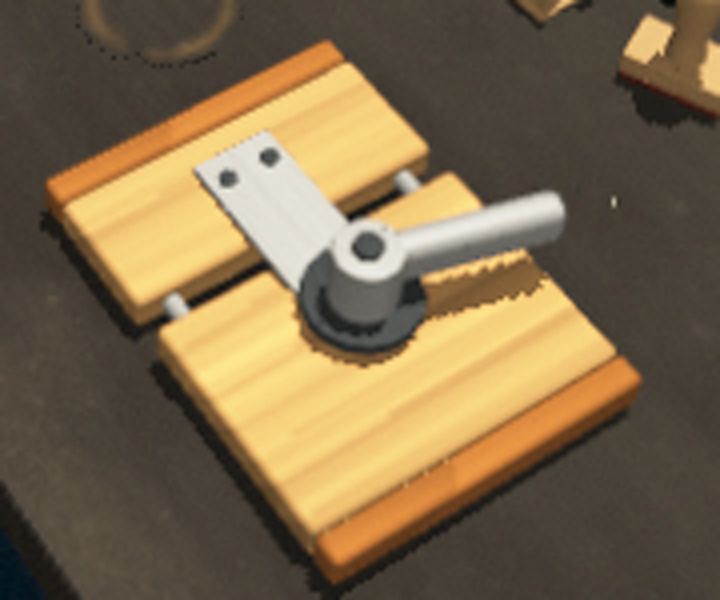

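The crops put the hub top at px (445.5,258) in the top view and (392,346.5) in the scene view. The lever tip is at about (455,217.5) in the top view.

```bash
cat >> h.py <<'E'
def tri(ds,ps):
    Ps=[np.c_[d['R'],d['t']] for d in ds]
    us=[cv2.undistortPoints(np.array(p,float).reshape(1,1,2),K(d),np.array(d['dist'])).reshape(2,1) for d,p in zip(ds,ps)]
    X=cv2.triangulatePoints(Ps[0],Ps[1],us[0],us[1]); return (X[:3]/X[3]).ravel()
def plan(target,yaw):
    o=r.get_obs(); from scipy.spatial.transform import Rotation as Ro
    R0=Ro.from_euler('xyz',o['tcp_rot']); R1=Ro.from_euler('xyz',[np.pi,0,yaw])
    print('pos',o['ee_pos'],'rot',o['tcp_rot'],'F',o['ft_force'],'t',o['time_s'],'open',o['opening'])
    print('shift share',R0.inv().apply(np.array(target)-o['ee_pos'])/.25,'turn share',(R0.inv()*R1).as_rotvec()/2)
E
python3 - <<'E'
from h import *
t,s=load('top0'),load('scene0')
A=tri((t,s),[(445.5,258),(392,346.5)]); print('hub',A)
for z in(.058,.065): print(onplane(t,[(445.5,258)],z),onplane(s,[(392,346.5)],z))
# lever bar outline midpoints (crop px /4.5): near hub and tip
m=onplane(t,[(350+435/4.5,190+272/4.5),(350+473/4.5,190+130/4.5)],.056);v=m[1]-m[0];print(m,np.arctan2(v[1],v[0]))
# tip in scene
print('tip',onplane(t,[(455.1,217.5)],.05))
sm=onplane(t,[(350+296/4.5,190+140/4.5),(350+296/4.5,190+475/4.5),(350+323/4.5,190+145/4.5),(350+320/4.5,190+478/4.5)],.02);print('seam',sm)
ax=A.copy();ax[2]=.25;phi=np.arctan2(v[1],v[0])
plan(ax+.058*np.array([np.cos(phi),np.sin(phi),0]),phi+np.pi)
E
```

```text
hub [ 0.46638429 -0.32303146  0.0575625 ]
[[ 0.46539498 -0.32237691  0.058     ]] [[ 0.4672112  -0.32363476  0.058     ]]
[[ 0.46491748 -0.32044687  0.065     ]] [[ 0.46368595 -0.32732731  0.065     ]]
[[ 0.47921698 -0.32512499  0.056     ]
 [ 0.53704909 -0.34121046  0.056     ]] -0.27128395825570883
tip [[ 0.54052487 -0.34300195  0.05      ]]
seam [[ 0.53644864 -0.27636828  0.02      ]
 [ 0.39704093 -0.27670159  0.02      ]
 [ 0.53460373 -0.28779578  0.02      ]
 [ 0.39595609 -0.28673617  0.02      ]]
pos [0.27606648 0.61526082 0.24907321] rot [-3.13953758e+00 -1.01305069e-04  2.71979279e+00] F [-0.08311662 -0.12304807 -0.16119951] t 0.1 open 0.08557279247946292
shift share [-2.46048463e+00 -3.07776393e+00  2.36861534e-03] turn share [-0.00102178 -0.00012789 -0.07525787]
```

Emit:
{"fn": "move_arm", "kwargs": {"commands": [[[-0.615,-0.77,0],[0,0,0],0.5],[[-0.615,-0.77,0],[0,0,0],0.5],[[-0.615,-0.77,0],[0,0,0],0.5],[[-0.615,-0.77,0],[0,0,0],0.5]]}}

```text
time_s: 0.6
ee_pos: [0.3377, 0.3751, 0.2497]
tcp_rot: [-3.141, 0.0, 2.72]
ft_force: [1.4, -0.1, 0.9]
opening: 0.0428
grip_force: 0.0
```

Emit:
{"fn": "move_arm", "kwargs": {"commands": [[[-0.615,-0.77,0],[0,0,0],0.5],[[-0.615,-0.77,0],[0,0,0],0.5],[[-0.615,-0.77,0],[0,0,0],0.5],[[-0.615,-0.77,0],[0,0,0],0.5]]}}

```text
time_s: 1.1
ee_pos: [0.3991, 0.1367, 0.2501]
tcp_rot: [3.142, 0.0, 2.72]
ft_force: [0.5, 0.5, -0.4]
opening: 0.0427
grip_force: 0.0
```

Emit:
{"fn": "move_arm", "kwargs": {"commands": [[[-0.615,-0.77,0],[0,0,0],0.5],[[-0.615,-0.77,0],[0,0,0],0.5],[[-0.615,-0.77,0],[0,0,0],0.5],[[-0.615,-0.77,0],[0,0,0],0.5]]}}

```text
time_s: 1.6
ee_pos: [0.4606, -0.102, 0.2501]
tcp_rot: [3.141, 0.0, 2.719]
ft_force: [0.4, 0.4, -0.4]
opening: 0.0428
grip_force: 0.0
```

Emit:
{"fn": "move_arm", "kwargs": {"commands": [[[-0.615,-0.77,0],[0,0,-0.075],0.5],[[-0.615,-0.77,0],[0,0,-0.075],0.5],[[-0.615,-0.77,0],[0,0,-0.075],0.5],[[-0.615,-0.77,0],[0,0,-0.075],0.5],[[-0.615,-0.77,0],[0,0,-0.075],0.5],[[-0.615,-0.77,0],[0,0,-0.075],0.5]]}}

```text
time_s: 2.35
ee_pos: [0.5216, -0.338, 0.2493]
tcp_rot: [3.14, -0.002, 2.869]
ft_force: [-0.9, 0.8, -0.5]
opening: 0.0427
grip_force: 0.0
```

Run:
```python
from h import *
phi=-.27;plan([.4664+.058*np.cos(phi),-.323+.058*np.sin(phi),.052],phi+np.pi)
grab('wrist','w1')
```

```text
pos [ 0.52161315 -0.33797709  0.2493049 ] rot [ 3.14037845e+00 -2.00845940e-03  2.86907610e+00] F [-0.85222908  0.78821508 -0.47891343] t 2.35 open 0.04267096976729378
shift share [-0.0047573  -0.00212069  0.78920965] turn share [ 0.00060837 -0.00100347 -0.00125889]
```

View pics/w1.png

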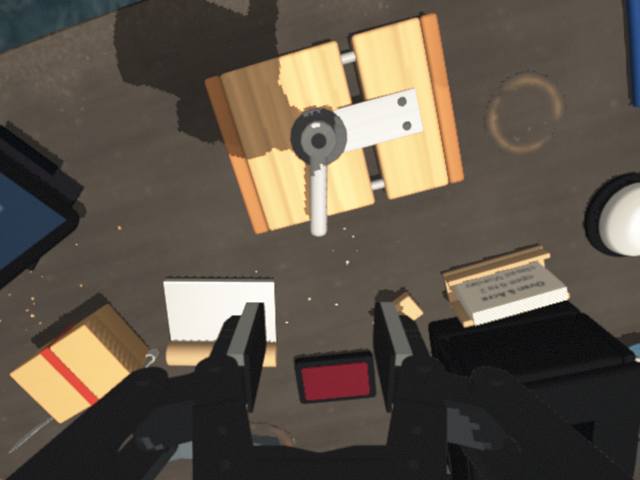

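The wrist view shows the lever vertical and centred between the fingers (column 319), so the aim is right. Next: descend and close to a loose cage.

Emit:
{"fn": "move_arm", "kwargs": {"commands": [[[0,0,0.25],[0,0,0],0.5],[[0,0,0.5],[0,0,0],0.5],[[0,0,0.65],[0,0,0],0.5],[[0,0,0.75],[0,0,0],0.5],[[0,0,0.79],[0,0,0],0.5],[[0,0,0.79],[0,0,0],0.72],[[0,0,0.79],[0,0,0],0.72],[[0,0,0.79],[0,0,0],0.72]]}}

```text
time_s: 3.4
ee_pos: [0.5232, -0.3391, 0.0545]
tcp_rot: [-3.141, 0.003, 2.87]
ft_force: [0.9, -0.1, 0.0]
opening: 0.0239
grip_force: 0.0
```

Run:
```python
from h import *
for k in range(0,8):
    phi=-.27-.175*k-.0; print(k,phi); plan([.4664+.058*np.cos(phi),-.323+.058*np.sin(phi),.052],phi+np.pi)
phi=-1.62; plan([.4664+.058*np.cos(phi),-.323+.058*np.sin(phi),.052],phi+np.pi)
```

```text
0 -0.27
pos [ 0.52322856 -0.33906074  0.05449465] rot [-3.14062948e+00  2.68903159e-03  2.86991664e+00] F [ 0.94289579 -0.08089965  0.04973062] t 3.4 open 0.02392407444541167
shift share [0.00424344 0.00128617 0.00996598] turn share [-0.00048272  0.00134411 -0.00083865]
1 -0.445
pos [ 0.52322856 -0.33906074  0.05449465] rot [-3.14062948e+00  2.68903159e-03  2.86991664e+00] F [ 0.94289579 -0.08089965  0.04973062] t 3.4 open 0.02392407444541167
shift share [ 0.00771917 -0.03911279  0.00999555] turn share [-0.00036386  0.00138288  0.08666129]
2 -0.62
pos [ 0.52322856 -0.33906074  0.05449465] rot [-3.14062948e+00  2.68903159e-03  2.86991664e+00] F [ 0.94289579 -0.08089965  0.04973062] t 3.4 open 0.02392407444541167
shift share [ 0.01817557 -0.07828959  0.01000516] turn share [-0.00024255  0.00141477  0.17416123]
3 -0.7949999999999999
pos [ 0.52322856 -0.33906074  0.05449465] rot [-3.14062948e+00  2.68903159e-03  2.86991664e+00] F [ 0.94289579 -0.08089965  0.04973062] t 3.4 open 0.02392407444541167
shift share [ 0.03529324 -0.11504748  0.00999454] turn share [-1.18738619e-04  1.43970311e-
[... 755 characters left out ...]
 0.02392407444541167
shift share [ 0.12046909 -0.20015131  0.00984747] turn share [2.68089634e-04 1.47149662e-03 5.24160975e-01]
7 -1.4949999999999999
pos [ 0.52322856 -0.33906074  0.05449465] rot [-3.14062948e+00  2.68903159e-03  2.86991664e+00] F [ 0.94289579 -0.08089965  0.04973062] t 3.4 open 0.02392407444541167
shift share [ 0.15724139 -0.21723782  0.00976504] turn share [4.02412762e-04 1.46707330e-03 6.11660907e-01]
pos [ 0.52322856 -0.33906074  0.05449465] rot [-3.14062948e+00  2.68903159e-03  2.86991664e+00] F [ 0.94289579 -0.08089965  0.04973062] t 3.4 open 0.02392407444541167
shift share [ 0.18505358 -0.22538537  0.0096981 ] turn share [5.00103222e-04 1.45904098e-03 6.74160857e-01]
```

Emit:
{"fn": "move_arm", "kwargs": {"commands": [[[0.004,-0.04,0.005],[0,0,0.087],0.72],[[0.014,-0.079,0.005],[0,0,0.174],0.72],[[0.031,-0.116,0.005],[0,0,0.262],0.72],[[0.054,-0.149,0.005],[0,0,0.349],0.72],[[0.083,-0.178,0.005],[0,0,0.437],0.72],[[0.116,-0.201,0.005],[0,0,0.524],0.72],[[0.116,-0.201,0.005],[0,0,0.524],0.72]]}}

```text
time_s: 4.28
ee_pos: [0.4811, -0.3797, 0.0527]
tcp_rot: [3.141, 0.002, 1.823]
ft_force: [-0.1, 0.4, 0.3]
opening: 0.0238
grip_force: 0.0
```

Run:
```python
from h import *
for phi in(-1.495,-1.571,-1.65): plan([.4664+.058*np.cos(phi),-.323+.058*np.sin(phi),.052],phi+np.pi)
```

```text
pos [ 0.48110698 -0.37967923  0.05268298] rot [3.14055201e+00 1.53944946e-03 1.82294482e+00] F [-0.14480189  0.35236269  0.3409505 ] t 4.275 open 0.023828894716092626
shift share [ 0.00582697 -0.04110999  0.00268017] turn share [0.00058684 0.00072185 0.08817646]
pos [ 0.48110698 -0.37967923  0.05268298] rot [3.14055201e+00 1.53944946e-03 1.82294482e+00] F [-0.14480189  0.35236269  0.3409505 ] t 4.275 open 0.023828894716092626
shift share [ 0.00957665 -0.05833431  0.00265647] turn share [0.00061468 0.00069998 0.12617645]
pos [ 0.48110698 -0.37967923  0.05268298] rot [3.14055201e+00 1.53944946e-03 1.82294482e+00] F [-0.14480189  0.35236269  0.3409505 ] t 4.275 open 0.023828894716092626
shift share [ 0.01484872 -0.07588269  0.00263009] turn share [0.00064307 0.00067646 0.16567644]
```

Emit:
{"fn": "move_arm", "kwargs": {"commands": [[[0.006,-0.041,0],[0,0,0.088],0.72],[[0.01,-0.058,0],[0,0,0.126],0.72],[[0.012,-0.067,0],[0,0,0.126],0.72],[[0.014,-0.076,0],[0,0,0.126],0.72],[[0.014,-0.076,0],[0,0,0.126],0.72]]}}

```text
time_s: 4.9
ee_pos: [0.4627, -0.3817, 0.0526]
tcp_rot: [3.139, 0.003, 1.571]
ft_force: [4.0, -2.5, 1.5]
opening: 0.0238
grip_force: 2.3
```

Run:
```python
from h import *
print(r.get_obs()['ft_force'])
d=grab('wrist','w2')
```

```text
[ 4.03933184 -2.54275017  1.54339377]
```

View pics/w2.png

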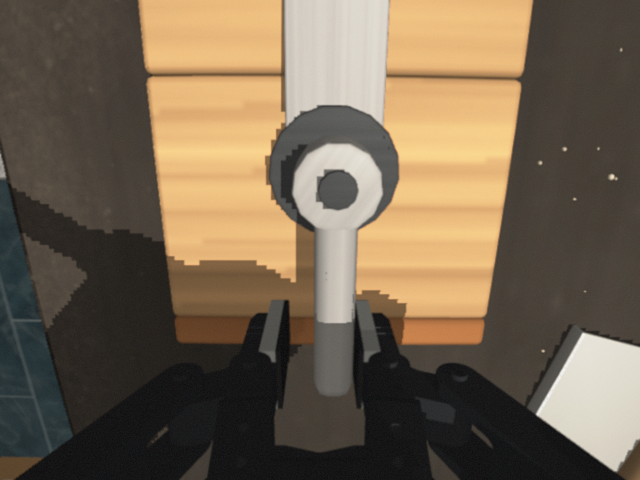

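The wrist view shows the lever vertical (column 335) against the right-hand pad, and the joint at row 75 looks closed. I'll push a few mm further to the stop.

Emit:
{"fn": "move_arm", "kwargs": {"commands": [[[0,-0.008,0],[0,0,0],0.72],[[0,-0.016,0],[0,0,0],0.72],[[0,-0.016,0],[0,0,0],0.72]]}}

```text
time_s: 5.32
ee_pos: [0.4623, -0.3817, 0.0527]
tcp_rot: [3.132, 0.004, 1.57]
ft_force: [16.6, -2.0, -5.5]
opening: 0.0237
grip_force: 8.1
```

The tool is hard against the stop: a 4 mm command moved it 0.4 mm and the force rose to 16 N. Now back off to the middle of the cage and lift.

Emit:
{"fn": "move_arm", "kwargs": {"commands": [[[0,0.02,0],[0,0,0],0.72],[[0,0.036,0],[0,0,0],0.72],[[0,0.036,0],[0,0,0],0.6],[[0,0.036,0],[0,0,0],0.6],[[0,0.036,-0.1],[0,0,0],0.6],[[0,0.036,-0.3],[0,0,0],0.6],[[0,0.036,-0.5],[0,0,0],0.6],[[0,0.036,-0.5],[0,0,0],0.6]]}}

```text
time_s: 6.32
ee_pos: [0.4689, -0.3829, 0.1824]
tcp_rot: [3.134, 0.007, 1.57]
ft_force: [0.2, -0.2, 0.4]
opening: 0.0338
grip_force: 0.0
```

Run:
```python
from h import *
print(r.get_obs()['ft_force'],r.get_obs()['qvel'])
d=grab('wrist','w3')
```

```text
[ 0.17046974 -0.16268318  0.35644491] [ 0.00068389  0.04499924  0.07057929 -0.0014681  -0.0198895   0.00166376]
```

View pics/w3.png

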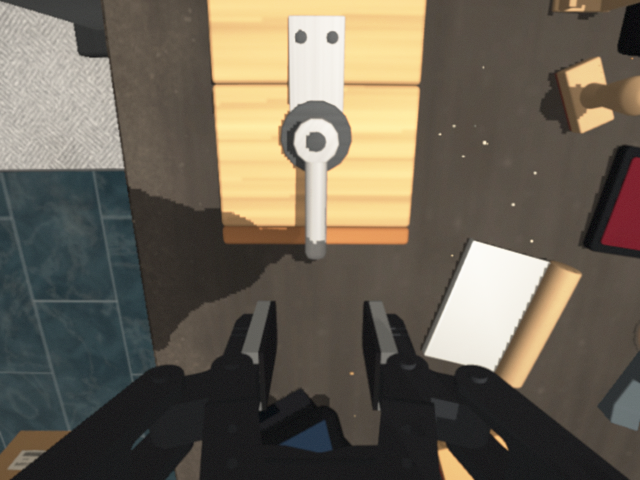

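The lever stands straight (column 316, hub to tip) and perpendicular to the seam. The joint at row 83 is tight and the gripper is clear of everything.

```bash
python3 -c "
from plant import r
print(r.hand_in())"
```

```text
the job is handed in; nothing more can be done
None
```

I turned the open board's lever clockwise to its hard stop, which closed the joint, then let go and lifted clear. I never touched the locked board's lever, and the job was handed in at about 6.4 s; the hand-in returned no verdict.

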